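# Empty the tray lid and hold the accessory box open at 60 degrees

### The arm

A 7-joint arm with a two-finger parallel gripper is mounted at the origin on the work surface. World frame = base frame: x ahead of the robot, y to its left, z up, the work surface at z = 0. Lengths are in m, angles in rad, forces in N, time in s.
With the tool pointing down it reaches from about 0.4 to 0.85 m from the base axis. Payload 10.4 kg.
Tool frame: the origin (TCP) lies midway between the tips of the shut fingers; the grasp point (between the pads) lies 19 mm behind it (r.grasp_offset is the distance from the TCP to the grasp point, in m); z points along the fingers, y is the line along which they close (so a half turn about z gives the same grasp; the last joint's range is limited). The gripper opens to 87 mm and grips with 3 to 60 N. Pads are 19 mm wide; open, the fingers measure 117 mm over their backs; the gripper's body (75 mm by 190 mm) begins 51 mm behind the grasp point.
Start: joints at [-1.271, 0.332, -0.065, 1.46, 0.022, 1.35, -0.088], TCP at [0.198, 0.593, 0.223] pointing down, gripper open.
Joint ranges: [-2.6, 2.6], [-0.5, 2.12], [-1.47, 1.34], [0.16, 2.42], [-1.27, 4.41], [0.06, 2.06], [-2.6, 2.6]. Speed limits (rad/s): [2.22, 2.22, 2.79, 2.79, 3.14, 3.14, 3.14].

### API

Orientations are given as a unit quaternion [x, y, z, w].
In Python, from bench import r gives the robot as it stands.
- The arm moves only by the tool drive_tool, never from a script. Its argument "moves" is a list that holds one entry, the list of rows, each a list of 7 numbers: the shift along the tool's x, y, z in m, then the turn, a rotation vector about the tool's x, y, z in rad, then the opening, from 0 (shut) to 1 (fully open). In form: [[[tx, ty, tz, ax, ay, az, jaw], ...]]. A call has 1 to 10 rows; each row shifts and turns the commanded pose from where the row before left it, along the tool's axes as they then stand; what a row does not reach is not made up. A row lasts 1/10 s, in which the tool goes at most 50 mm and 8.59 degrees, less where a joint would pass 70% of its speed; a pose out of reach is approached as far as the arm can. A call is refused whole if a number of a shift passes 0.05 or a number of a turn 0.15, either way. A call with a gripper value outside its range is refused whole. The fingers move at their own pace and stop on an object; "squeeze" is the grip in N (left out, the last holds). Time passes only in rows, so rows that do not move let the fingers close. It gives the time, the measured TCP pose, the force, the opening and the grip force at its end, in the units of the state.
- r.read_state(): the state, without advancing time (a new reading comes with each control period).
- r.camera(name): name is "side" or "top" or "wrist"; returns the picture (420x560x3 uint8, red, green, blue); there is no depth.
- r.camera_info(name): a dict with "mtx" (3x3 intrinsics, pixels), "rvec" (rotation vector, rad) and "tvec" (3), from world to camera coordinates, as OpenCV has them; the wrist camera has in their place "T_tool_cam" (4x4, takes a point from camera to tool coordinates, whose origin is the TCP and whose axes are the flange's). Camera axes: x right, y down, z forward; pixel columns grow to the right and rows downward; lengths in m; the calibration is good to about 2 mm. A picture is of the moment at which its call begins: read the wrist's pose just before it. camera_info takes no time and is no camera call.
- r.close_job(): hands the job in; it is judged then, once.
Trained networks look in the newest picture that a camera, given by its name, has taken for a name from the list of things; names that differ only in an ending like _2 or _b are one class to them, and where a whole thing is asked for, a point or a joint stands for the part that bears it (a point fixed in the world has none). Each returns a list of dicts, best first, with "conf" (0 to 1); they miss things now and then, are a little off and sometimes report something else, mostly with a low value. They report only what shows in the picture. A call takes as long as a camera call. They do not tell look-alikes from the thing itself.
- r.find_in(camera, query): "bbox" ([left, top, right, bottom] in pixels, round what is visible of it).
- r.place_of(camera, query): "at" ([column, row] in pixels: a listed point, or the origin of a listed thing).
The state is a dict: "time": time; "joint_positions": joint angles; "joint_vel": joint speeds; "joint_torque": joint torques, N m; "ee_pos": TCP position; "eef_rot": TCP orientation; "ft_force": force on the tool from outside, world axes, zero at the start; "torque": the same for the moment, N m; "width": finger opening in m; "grip_force": force on a finger pad.
Only numpy, scipy, OpenCV 4.12 (cv2) and the standard library are available. Lean on these libraries where they do the work, as an engineer would, in place of code of your own. Each camera call takes 0.05 s, during which the arm holds its last target. There are 200 camera calls.

### The job

Take the black lens barrel off the lid of the accessory box and stand it upright on the round blue felt pad. Then raise the lid (it has a steel bar handle) so that the three loose parts still lying on it slide off its back edge into the blue bin, and keep it open at 60 degrees from shut (the red mark on the quadrant at the side of the box). Finish while still holding the lid there, since it falls shut by itself, and leave the other things on the bench alone.

Things in the scene. Friction and masses are not known exactly. Their poses are not given: they have to be found in the camera images.
- box: Orange-brown wooden box, fixed, 180 deep (its x) x 300 wide (y) x 85 mm high without the lid; foam with lens cells inside. Origin: centre of its underside; x points from the handle side to the hinge side, away from the robot, y left, z up. Beside its right (-y) side stands a quarter-circle quadrant, radius 155 mm about the hinge line, long red mark at 60 degrees.
- lid_angle (a joint): Opening angle of the lid, rad: 0 shut (level), grows as the handle side rises, 60 degrees = 1.047, stop at 1.75. Hinge along the box's y at its far (+x) top edge, almost frictionless, no catch: the lid (0.35 to 0.65 kg) falls shut when let go. Tray-like grey plate 180 x 300 x 8 mm; wooden rims 18 mm high, 5 mm thick on front and sides, none at the back. Parts start to slide at 20 to 45 degrees.
- lid: The lid. Origin: middle of the hinge line, 85.5 mm above the bench; stays put. The lid's top face, when shut, is 93.5 mm above the bench.
- lid_handle (a point): Steel bar handle of the lid; this point: middle of the bar. Round bar 10 mm thick, 120 mm long, parallel to the hinge, 55 mm in front of the lid's front edge (gap 50 mm), on two 10 mm arms at its ends; 235 mm from the hinge line, 89.5 mm above the bench when shut. Pinch it from above, fingers closing along the box's x; it turns between the fingers as the lid swings.
- bin: Open blue plastic bin behind the box, fixed: 140 (x) x 300 (y) x 60 mm high, walls 4 mm, directly behind the hinge edge (its front wall 2 mm behind the box); axes as the box's. Origin: centre of its underside.
- pad: Round blue felt pad, fixed flat on the bench, diameter 104 mm, 4 mm thick. To the left or the right of the box. Origin: centre of its underside.
- barrel: Black upright lens barrel, brass band near its top, green glass top; diameter 36, height 50 mm, 60 to 120 g. On the lid at the start, in one of four places (2 x 2, about 124 mm apart along the box's y, 75 mm along its x, the loose parts in the others): most room for fingers closing along the box's y. Origin: centre of its underside, z up its axis.
- clamp: Loose aluminium block 30 x 28 x 22 mm, about 40 g, lying on the lid. Origin: centre of its underside.
- collar: Loose brass disc, diameter 32, 20 mm high, about 50 g, lying flat on the lid. Origin: centre of its underside.
- bracket: Loose red angle bracket, foot 32 x 26 x 8 mm with an upright 10 mm thick and 26 mm high in all, about 35 g, lying on the lid. Origin: centre of its underside.
- tape: Bystander: roll of yellow tape lying flat, diameter 68, 22 mm high, on the side of the box where the pad is not. Origin: centre of its underside.
- mouse: Bystander: black computer mouse, 100 x 58 x 32 mm, to the left. Origin: centre of its underside.
- marker: Bystander: white and red marker pen, 120 x 16 x 16 mm, to the right. Origin: centre of its underside.
- cleaner: Bystander: white bottle with a blue cap, diameter 48, height 100 mm, at the far left. Origin: centre of its underside.
- stage: Bystander: black rotary stage with an aluminium table, base 90 x 90, height 126 mm, 1.6 kg, at the far right. Origin: centre of its underside.
There are look-alikes about, which are no part of the job. There is more than one size of the pad; the one meant has the size given above.

How it is judged:
By the outcome, as a careful person would: the job done as asked, in the order asked, and still so for the second after the job is handed in, while the arm keeps its last pose, push and grip.
It also fails if it takes over 70 s, if anything falls off the work surface, if the arm or the gripper's body presses on something with over 40 N, if the wrist force passes 120 N, or if a joint passes its speed limit or range.

## Working session

There is one attempt and no reset: what is moved stays moved. The work goes in short steps, Python scripts to look and compute and a tool call to move; the robot and the scene stay as the last step left them, time stands still between calls to the robot, and variables do not carry over. Pictures are saved under pics/ and viewed, at most 10 in all, crops included, and the job is handed in when it is done.

Besides the shell and the picture viewer there is one more tool, called after ">>>" as name(argument=value, ...) on one line, values as JSON. drive_tool: Moves the arm, as the interface text tells. Its arguments: {"type":"object","properties":{"moves":{"type":"array"},"squeeze":{"type":"number"}},"required":["moves"]}

```bash
mkdir -p pics
cat > h.py <<'E'
import numpy as np, cv2
from scipy.spatial.transform import Rotation as R
from bench import r
def ray(cam,px,T=None):
    i=r.camera_info(cam); K=np.array(i["mtx"],float)
    d=np.linalg.inv(K)@np.array([px[0],px[1],1.])
    if "rvec" in i:
        Rm=cv2.Rodrigues(np.array(i["rvec"],float))[0]; t=np.array(i["tvec"],float).ravel()
        return -Rm.T@t, Rm.T@d
    s=T or r.read_state(); M=np.array(i["T_tool_cam"])
    Rt=R.from_quat(s["eef_rot"]).as_matrix()
    return np.array(s["ee_pos"])+Rt@M[:3,3], Rt@M[:3,:3]@d
def atz(cam,px,z,T=None):
    o,d=ray(cam,px,T); return o+d*(z-o[2])/d[2]
def save(cam,name,crop=None,scale=1):
    im=r.camera(cam)
    c=im if crop is None else im[crop[1]:crop[3],crop[0]:crop[2]]
    cv2.imwrite(f"pics/{name}.png",cv2.resize(c[:,:,::-1],None,fx=scale,fy=scale,interpolation=cv2.INTER_CUBIC)); return im
E
python3 - <<'E'
from h import *
a=r.camera("top");b=r.camera("side")
cv2.imwrite("pics/top0.png",a[:,:,::-1]);cv2.imwrite("pics/side0.png",b[:,:,::-1])
s=r.read_state();print(s["ee_pos"],s["eef_rot"],s["ft_force"],s["time"])
Z=dict(box=0,bin=0,lid=.0855,lid_handle=.0895,pad=0,barrel=.0935,clamp=.0935,collar=.0935,bracket=.0935,tape=0,mouse=0,marker=0,cleaner=0,stage=0)
for q,z in Z.items():
  for c in ("top","side"):
    for p in r.place_of(c,q)[:3]:
      if p["conf"]>.2: print(q,c,np.round(p["at"],1),round(p["conf"],2),np.round(atz(c,p["at"],z),3))
E
```

```text
[0.19815736 0.59238707 0.2218287 ] [ 1.60695575e-01  9.87003810e-01 -6.35714220e-04 -8.20034580e-05] [-0.59138726  0.27851368 -0.61686544] 0.1
box top [271.2 224.2] 0.98 [0.586 0.033 0.   ]
box side [263.2 220.3] 0.83 [0.578 0.029 0.   ]
box side [188.2 166.6] 0.53 [0.453 0.369 0.   ]
bin top [273.7 175.8] 0.94 [0.745 0.028 0.   ]
bin side [310.1 200.6] 0.96 [0.742 0.045 0.   ]
lid top [271.5 193.2] 0.73 [0.678 0.032 0.085]
lid side [295.4 188.5] 0.97 [0.683 0.029 0.086]
lid_handle top [266.4 268.2] 0.79 [0.445 0.043 0.089]
lid_handle side [216.4 210.4] 0.59 [0.443 0.039 0.09 ]
pad top [172.2 265.5] 0.76 [0.444 0.353 0.   ]
pad top [264.9 266.9] 0.33 [0.446 0.051 0.   ]
pad side [188.2 167.8] 0.98 [0.451 0.363 0.   ]
pad side [222.1 157.9] 0.56 [0.572 0.363 0.   ]
barrel top [248.9 233.4] 0.7 [0.551 0.099 0.093]
barrel side [243.3 186.6] 0.66 [0.546 0.095 0.094]
clamp top [246.7 207.7] 0.58 [0.63  0.108 0.093]
clamp side [268.7 176.1] 0.58 [0.632 0.105 0.094]
collar top [288.4 236.2] 0.52 [ 0.545 -0.023  0.093]
collar top [269.2 270.4] 0.42 [0.438 0.034 0.093]
collar side [283.2 206.
[... 312 characters left out ...]
.8] 0.65 [ 0.465 -0.352  0.   ]
tape side [280.1 337.9] 0.63 [ 0.455 -0.35   0.   ]
tape side [361.3 353.8] 0.44 [ 0.607 -0.468  0.   ]
mouse top [120.8 236.1] 0.64 [0.537 0.525 0.   ]
mouse top [175.2 195.4] 0.29 [0.674 0.351 0.   ]
mouse side [200.8 133.6] 0.57 [0.552 0.53  0.   ]
marker top [431.2 265.9] 0.49 [ 0.461 -0.489  0.   ]
marker side [310.2 399.1] 0.76 [ 0.449 -0.514  0.   ]
marker side [262.7 218.8] 0.62 [0.579 0.036 0.   ]
cleaner top [172.2 194.1] 0.59 [0.678 0.361 0.   ]
cleaner top [387.9 263.8] 0.3 [ 0.464 -0.349  0.   ]
cleaner side [252.4 151.6] 0.8 [0.678 0.35  0.   ]
stage top [429.6 219. ] 0.65 [ 0.613 -0.483  0.   ]
stage side [362.9 353.5] 0.8 [ 0.611 -0.469  0.   ]
```

View pics/top0.png

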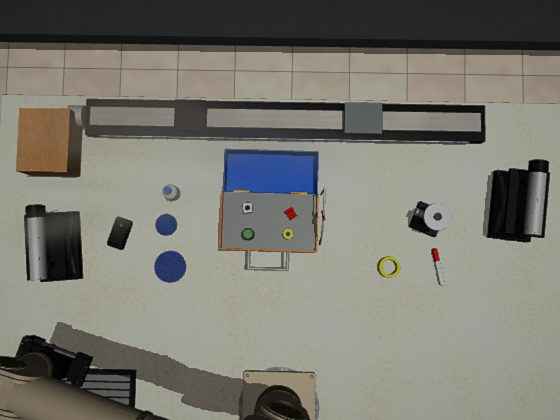

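View pics/side0.png

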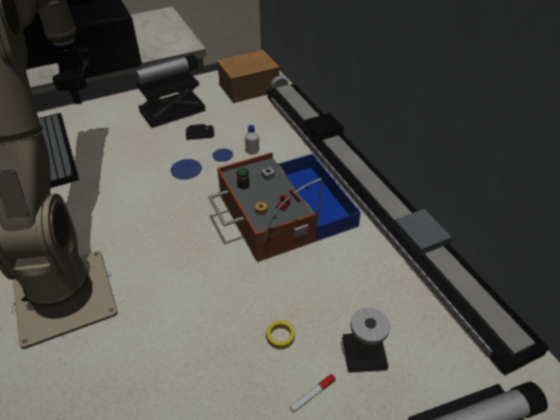

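The top view shows two round blue pads: a large one at (170,266) and a small one at (166,225). The barrel has the green top at (248,234), at the front-left of the lid. I'll measure the pad diameters and the box yaw, and confirm in one crop.

Run:
```python
from h import *
for cam in ("top","side"):
    im=cv2.imread(f"pics/{cam}0.png"); hsv=cv2.cvtColor(im,cv2.COLOR_BGR2HSV)
    m=cv2.inRange(hsv,(105,100,40),(130,255,255))
    n,l,st,c=cv2.connectedComponentsWithStats(m)
    for k in range(1,n):
        if st[k,4]>80:
            cs=max(cv2.findContours((l==k).astype(np.uint8),0,1)[0],key=cv2.contourArea)
            P=np.array([atz(cam,p[0],.004)[:2] for p in cs],np.float32)
            (x,y),rad=cv2.minEnclosingCircle(P); print(cam,c[k].round(1),"ctr",np.round((x,y),4),"dia",round(2*rad,4),np.round(P.mean(0),4), "minrect",cv2.minAreaRect(P))
im=cv2.imread("pics/top0.png"); 
cv2.imwrite("pics/crop1.png",cv2.resize(im[140:300,140:340],None,fx=4,fy=3.75 and 4,interpolation=cv2.INTER_CUBIC)[:600])
```

```text
top [271.1 172.1] ctr [0.7594 0.0391] dia 0.3347 [0.7853 0.045 ] minrect ((0.7602129578590393, 0.03856399655342102), (0.30890175700187683, 0.14254842698574066), 89.3271484375)
top [165.7 224.5] ctr [0.5779 0.3776] dia 0.0682 [0.5781 0.3776] minrect ((0.5776692628860474, 0.37686076760292053), (0.06220622733235359, 0.06573665142059326), 1.147146224975586)
top [169.7 266.2] ctr [0.4421 0.3599] dia 0.1007 [0.4421 0.3599] minrect ((0.4429227113723755, 0.35914355516433716), (0.0971708595752716, 0.09802786260843277), 1.201079249382019)
side [222.3 154.7] ctr [0.5779 0.3747] dia 0.0627 [0.5778 0.3746] minrect ((0.5767496228218079, 0.37301284074783325), (0.055262017995119095, 0.05940994247794151), 64.09686279296875)
side [320.2 197. ] ctr [0.7674 0.0684] dia 0.3918 [0.7951 0.0653] minrect ((0.788854718208313, 0.06495301425457001), (0.37473762035369873, 0.15983787178993225), 82.03797149658203)
side [185.7 168.6] ctr [0.4418 0.358 ] dia 0.0953 [0.4418 0.3576] minrect ((0.44219905138015747, 0.35848891735076904), (0.088468998670578, 0.09426407516002655), 64.17642211914062)
```

View pics/crop1.png

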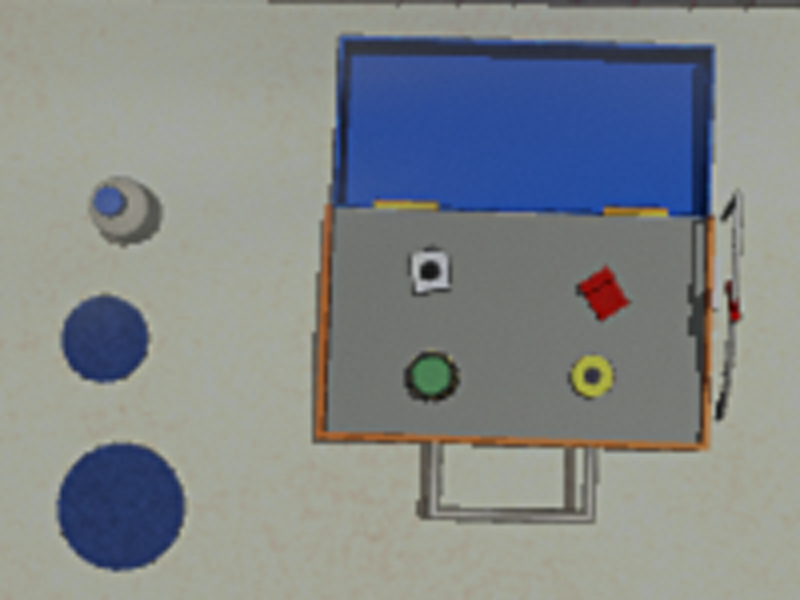

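Pad candidates: (170,266), diameter about 101 mm, and (166,225), about 67 mm. The larger one fits 104 mm and the crop confirms it. The target is (0.442, 0.359). I'll move above the barrel at about (0.548, 0.097).

>>> drive_tool(moves=[[[-0.0245,-0.018,-0.001,0,0,0,1],[-0.0245,-0.018,-0.001,0,0,0,1],[-0.0245,-0.018,-0.001,0,0,0,1],[-0.0245,-0.018,-0.001,0,0,0,1],[-0.0245,-0.018,-0.001,0,0,0,1],[-0.0245,-0.018,-0.001,0,0,0,1],[-0.0245,-0.018,-0.001,0,0,0,1],[-0.0245,-0.018,-0.001,0,0,0,1],[-0.0245,-0.018,-0.001,0,0,0,1],[-0.0245,-0.018,-0.001,0,0,0,1]]])

```text
time: 2.5
ee_pos: [0.3741, 0.3433, 0.2328]
eef_rot: [0.161, 0.987, 0.0, 0.0]
ft_force: [0.1, 1.0, -0.2]
width: 0.0873
grip_force: 0.0
```

>>> drive_tool(moves=[[[-0.0245,-0.018,-0.001,0,0,0,1],[-0.0245,-0.018,-0.001,0,0,0,1],[-0.0245,-0.018,-0.001,0,0,0,1],[-0.0245,-0.018,-0.001,0,0,0,1],[-0.0245,-0.018,-0.001,0,0,0,1],[-0.0245,-0.018,-0.001,0,0,0,1],[-0.0245,-0.018,-0.001,0,0,0,1],[-0.0245,-0.018,-0.001,0,0,-0.1,1],[-0.0245,-0.018,-0.001,0,0,-0.1,1],[-0.0245,-0.018,-0.001,0,0,-0.1,1]]])

```text
time: 3.5
ee_pos: [0.5564, 0.1005, 0.2429]
eef_rot: [0.009, 1.0, 0.0, 0.0]
ft_force: [0.6, 0.5, -0.3]
width: 0.0868
grip_force: 0.0
```

```bash
cat >> h.py <<'E'
def togo(target,yaw_y=None):
    "shift in tool axes to target TCP; angle of tool y from world y (rad, ccw)"
    s=r.read_state(); Rt=R.from_quat(s["eef_rot"]).as_matrix()
    print("t",round(s["time"],2),"pos",np.round(s["ee_pos"],4),"togo",np.round(Rt.T@(np.array(target)-s["ee_pos"]),4),
      "yawY",round(np.arctan2(-Rt[0,1],Rt[1,1]),4),"zdir",np.round(Rt[:,2],3),"F",np.round(s["ft_force"],1),"w",round(s["width"],4),"grip",round(s["grip_force"],1),"q",np.round(s["joint_positions"],2))
E
python3 - <<'E'
from h import *
togo([.548,.097,.25])
im=save("wrist","w1")
for q,z in dict(barrel=.0935,clamp=.0935,collar=.0935,bracket=.0935,lid_handle=.0895,lid=.0855).items():
    for p in r.place_of("wrist",q)[:2]: print(q,np.round(p["at"],1),round(p["conf"],2),np.round(atz("wrist",p["at"],z),4))
for p in r.find_in("wrist","barrel")[:2]: print(p)
E
```

```text
t 3.5 pos [0.5564 0.1005 0.2429] togo [ 0.0083 -0.0037 -0.0071] yawY -0.0189 zdir [ 0.001  0.    -1.   ] F [ 0.6  0.5 -0.3] w 0.0868 grip 0.0 q [-0.59  0.19  0.38  1.61 -0.07  1.35  1.35]
barrel [282.8 180.8] 0.81 [0.5508 0.0986 0.0935]
clamp [285.1 259.8] 0.63 [0.6289 0.1013 0.0935]
collar [155.4 182.4] 0.58 [ 0.5472 -0.015   0.0935]
bracket [147.1 246.2] 0.89 [ 0.61   -0.0298  0.0935]
bracket [209.1  56.7] 0.72 [0.4406 0.044  0.0935]
lid_handle [211.   57.1] 0.75 [0.4403 0.0452 0.0895]
{'bbox': [262.7, 159.3, 304.3, 215.3], 'conf': 0.6}
```

View pics/w1.png

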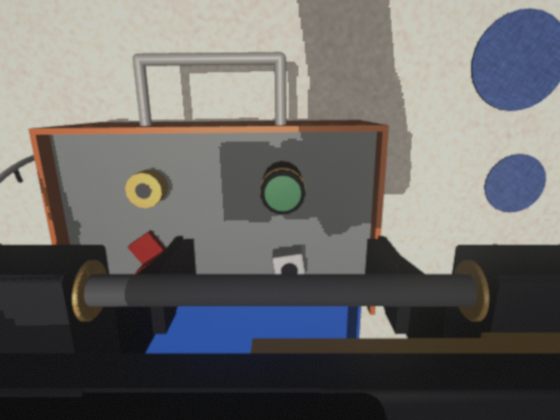

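The wrist view shows the barrel's green top at about (283,194) and the handle bar from (137,58) to (285,58). I'll refine the barrel from its green top at z=0.1435.

Run:
```python
from h import *
im=cv2.imread("pics/w1.png");hsv=cv2.cvtColor(im,cv2.COLOR_BGR2HSV)
m=cv2.inRange(hsv,(45,60,40),(85,255,255));n,l,st,c=cv2.connectedComponentsWithStats(m)
k=1+st[1:,4].argmax();print(c[k],st[k]);b=atz("wrist",c[k],.1435);print("barrel",b.round(4))
for p in [(139,58),(284,58),(42,130),(383,127)]: print(p,atz("wrist",p,.0945 if p[1]<60 else .1115).round(4))
togo([b[0],b[1],.104])
im=cv2.imread("pics/top0.png");hsv=cv2.cvtColor(im,cv2.COLOR_BGR2HSV)
m=cv2.inRange(hsv,(45,60,40),(85,255,255));n,l,st,c=cv2.connectedComponentsWithStats(m)
k=1+st[1:,4].argmax();print("top",c[k],st[k],atz("top",c[k],.1435).round(4))
```

```text
[282.30776515 193.16950758] [ 264  176   37   36 1056]
barrel [0.547  0.1032 0.1435]
(139, 58) [ 0.4404 -0.0141  0.0945]
(284, 58) [0.443  0.1071 0.0945]
(42, 130) [ 0.4965 -0.096   0.1115]
(383, 127) [0.5002 0.1883 0.1115]
t 3.9 pos [0.5552 0.1028 0.2426] togo [0.0082 0.0002 0.1386] yawY -0.0217 zdir [-0.     0.001 -1.   ] F [1.  0.2 0.5] w 0.0871 grip 0.0 q [-0.59  0.19  0.37  1.61 -0.07  1.35  1.34]
top [247.3125 233.35  ] [243 229  10  10  80] [0.5489 0.1008 0.1435]
```

>>> drive_tool(moves=[[[0.007,0,0.02,0,0,0,1],[0,0,0.02,0,0,0,1],[0,0,0.02,0,0,0,1],[0,0,0.02,0,0,0,1],[0,0,0.02,0,0,0,1],[0,0,0.016,0,0,0,1],[0,0,0.012,0,0,0,1],[0,0,0.008,0,0,0,1],[0,0,0,0,0,0,1],[0,0,0,0,0,0,0.4]]], squeeze=15)

```text
time: 4.9
ee_pos: [0.549, 0.1021, 0.1071]
eef_rot: [0.011, 1.0, 0.0, 0.0]
ft_force: [-0.4, 0.6, -0.4]
width: 0.084
grip_force: 0.0
```

>>> drive_tool(moves=[[[0,0,0,0,0,0,0.3],[0,0,0,0,0,0,0.3],[0,0,0,0,0,0,0.2],[0,0,0,0,0,0,0.2],[0,0,0,0,0,0,0.2],[0,0,0,0,0,0,0.2],[0,0,0,0,0,0,0.2],[0,0,0,0,0,0,0.2]]])

```text
time: 5.7
ee_pos: [0.5487, 0.102, 0.1065]
eef_rot: [0.011, 1.0, 0.0, -0.0]
ft_force: [-0.4, -0.0, 0.6]
width: 0.0343
grip_force: 15.0
```

>>> drive_tool(moves=[[[0,0,-0.008,0,0,0,0.2],[0,0,-0.015,0,0,0,0.2],[0,0,-0.018,0,0,0,0.2],[0,0,-0.018,0,0,0,0.2],[0,0,-0.015,0,0,0,0.2],[0,0,-0.006,0,0,0,0.2],[0,0,0,0,0,0,0.2]]])

```text
time: 6.4
ee_pos: [0.5491, 0.102, 0.1874]
eef_rot: [0.011, 1.0, 0.0, 0.001]
ft_force: [0.5, 0.3, -1.7]
width: 0.0345
grip_force: 15.0
```

>>> drive_tool(moves=[[[0.005,0.012,0,0,0,0,0.2],[0.011,0.025,0,0,0,0,0.2],[0.0125,0.0285,0,0,0,0,0.2],[0.0125,0.0285,0,0,0,0,0.2],[0.0125,0.0285,0,0,0,0,0.2],[0.0125,0.0285,0,0,0,0,0.2],[0.0125,0.0285,0,0,0,0,0.2],[0.0125,0.0285,0,0,0,0,0.2],[0.0125,0.0285,0,0,0,0,0.2],[0.009,0.0185,0,0,0,0,0.2]]])

```text
time: 7.4
ee_pos: [0.4394, 0.3623, 0.1854]
eef_rot: [0.01, 1.0, -0.0, -0.001]
ft_force: [-0.3, 0.9, -1.4]
width: 0.0344
grip_force: 15.0
```

Run:
```python
from h import *
togo([.442,.359,.018])
im=save("wrist","w2")
hsv=cv2.cvtColor(im,cv2.COLOR_RGB2HSV);m=cv2.inRange(hsv,(105,100,40),(130,255,255))
n,l,st,c=cv2.connectedComponentsWithStats(m)
for k in range(1,n):
  if st[k,4]>200: print(st[k],atz("wrist",c[k],.004).round(4))
for p in r.place_of("wrist","pad")[:3]: print(p,atz("wrist",p["at"],0).round(4))
```

```text
t 7.4 pos [0.4394 0.3623 0.1854] togo [-0.003  -0.0032  0.1673] yawY -0.0197 zdir [-0.002 -0.    -1.   ] F [-0.3  0.9 -1.4] w 0.0344 grip 15.0 q [-0.92  0.23  0.18  1.67 -0.04  1.24  0.82]
[243 192  78  32 822] [0.4704 0.3667 0.004 ]
{'at': [277.7, 186.3], 'conf': 0.64} [0.4446 0.3592 0.    ]
```

View pics/w2.png

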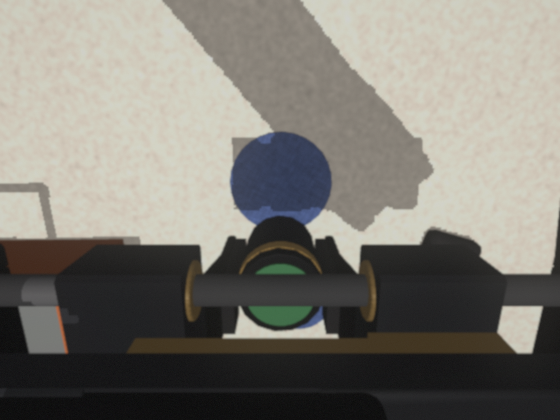

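The barrel is held over the large pad, whose centre is at about (281,182) in the wrist view. I'll lower it now.

>>> drive_tool(moves=[[[-0.003,-0.003,0.01,0,0,0,0.2],[0,0,0.02,0,0,0,0.2],[0,0,0.025,0,0,0,0.2],[0,0,0.025,0,0,0,0.2],[0,0,0.025,0,0,0,0.2],[0,0,0.025,0,0,0,0.2],[0,0,0.015,0,0,0,0.2],[0,0,0.01,0,0,0,0.2],[0,0,0.006,0,0,0,0.2],[0,0,0,0,0,0,0.2]]])

```text
time: 8.5
ee_pos: [0.4451, 0.3561, 0.0253]
eef_rot: [0.012, 1.0, -0.0, -0.0]
ft_force: [-0.3, 0.4, -0.9]
width: 0.0345
grip_force: 15.0
```

>>> drive_tool(moves=[[[0.002,0.002,0.002,0,0,0,0.2],[0,0,0.002,0,0,0,0.2],[0,0,0.002,0,0,0,0.2],[0,0,0.001,0,0,0,0.2],[0,0,0,0,0,0,0.2],[0,0,0,0,0,0,0.2]]])

```text
time: 9.1
ee_pos: [0.4431, 0.3584, 0.0186]
eef_rot: [0.011, 1.0, 0.0, 0.0]
ft_force: [-0.8, -0.3, -0.4]
width: 0.0348
grip_force: 15.0
```

>>> drive_tool(moves=[[[0,0,0.001,0,0,0,0.2],[0,0,0,0,0,0,0.2],[0,0,0,0,0,0,0.2]]])

```text
time: 9.4
ee_pos: [0.4431, 0.3584, 0.0176]
eef_rot: [0.011, 1.0, 0.0, 0.0]
ft_force: [0.3, -0.2, -0.7]
width: 0.0347
grip_force: 15.0
```

>>> drive_tool(moves=[[[0,0,0.001,0,0,0,0.2],[0,0,0,0,0,0,0.2],[0,0,0,0,0,0,0.2]]])

```text
time: 9.7
ee_pos: [0.4432, 0.3585, 0.017]
eef_rot: [0.011, 1.0, 0.0, 0.0]
ft_force: [-1.7, -1.5, 5.6]
width: 0.0348
grip_force: 15.0
```

Contact at 5.6 N. I'll release, then rise.

>>> drive_tool(moves=[[[0,0,-0.001,0,0,0,0.2],[0,0,0,0,0,0,0.45],[0,0,0,0,0,0,0.6],[0,0,0,0,0,0,0.8],[0,0,0,0,0,0,1],[0,0,0,0,0,0,1],[0,0,0,0,0,0,1]]])

```text
time: 10.4
ee_pos: [0.443, 0.3584, 0.0175]
eef_rot: [0.011, 1.0, 0.0, 0.0]
ft_force: [0.2, -0.9, -0.8]
width: 0.071
grip_force: 0.0
```

>>> drive_tool(moves=[[[0,0,-0.01,0,0,0,1],[0,0,-0.015,0,0,0,1],[0,0,-0.02,0,0,0,1],[0,0,-0.03,0,0,0,1],[0,0,-0.03,0,0,0,1],[0,0,-0.03,0,0,0,1],[0,0,-0.03,0,0,0,1],[0,0,-0.03,0,0,0,1],[0,0,-0.01,0,0,0,0.6],[0,0,0,0,0,0,0.5]]])

```text
time: 11.4
ee_pos: [0.4437, 0.3589, 0.2249]
eef_rot: [0.011, 1.0, 0.001, 0.001]
ft_force: [0.0, 0.4, 0.0]
width: 0.0775
grip_force: 0.0
```

Run:
```python
from h import *
togo([.44,.04,.22])
im=save("side","s2",(150,110,350,260),4)
im=r.camera("top")
for c in ("top","side"):
  for p in r.place_of(c,"barrel")[:2]: print(c,p,atz(c,p["at"],.004).round(4))
```

```text
t 11.4 pos [0.4437 0.3589 0.2249] togo [-0.0036 -0.3189  0.004 ] yawY -0.0229 zdir [ 0.003  0.003 -1.   ] F [0.  0.4 0. ] w 0.0775 grip 0.0 q [-0.92  0.2   0.19  1.62 -0.04  1.32  0.82]
side {'at': [184.5, 173.4], 'conf': 0.73} [0.4305 0.3352 0.004 ]
```

View pics/s2.png

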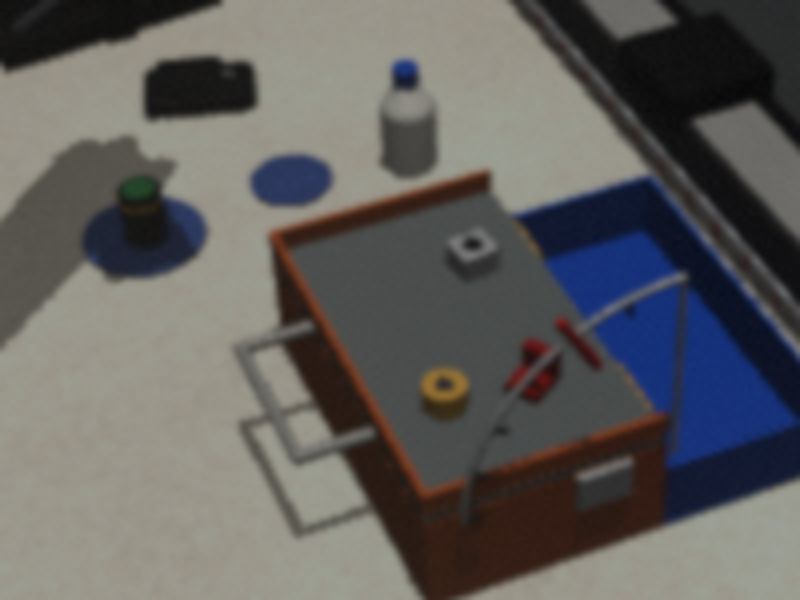

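The barrel stands upright on the large pad at (140,210) in the crop; the three parts are still on the lid. Next I go over the handle and turn 90°.

>>> drive_tool(moves=[[[-0.0005,-0.016,0,0,0,0,0.5],[-0.0005,-0.033,0,0,0,0,0.5],[-0.0005,-0.034,0,0,0,0,0.5],[-0.0005,-0.034,0,0,0,0,0.5],[-0.0005,-0.034,0,0,0,0,0.5],[-0.0005,-0.034,0,0,0,0,0.5],[-0.0005,-0.034,0,0,0,0,0.5],[-0.0005,-0.034,0,0,0,0,0.5],[-0.0005,-0.034,0,0,0,0,0.5],[-0.0005,-0.029,0,0,0,0,0.5]]])

```text
time: 12.6
ee_pos: [0.4398, 0.0394, 0.2218]
eef_rot: [0.012, 1.0, 0.0, -0.001]
ft_force: [0.3, -0.1, 0.3]
width: 0.0433
grip_force: 0.0
```

>>> drive_tool(moves=[[[0,0,0,0,0,0.14,0.5],[0,0,0,0,0,0.14,0.5],[0,0,0,0,0,0.14,0.5],[0,0,0,0,0,0.14,0.5],[0,0,0,0,0,0.14,0.5],[0,0,0,0,0,0.14,0.5],[0,0,0,0,0,0.14,0.5],[0,0,0,0,0,0.14,0.5],[0,0,0,0,0,0.14,0.5],[0,0,0,0,0,0.14,0.5]]])

```text
time: 13.6
ee_pos: [0.44, 0.0412, 0.2217]
eef_rot: [0.655, 0.755, -0.0, -0.0]
ft_force: [1.2, 0.2, -0.2]
width: 0.0434
grip_force: 0.0
```

>>> drive_tool(moves=[[[0,0,0,0,0,0.13,0.5],[0,0,0,0,0,0.04,0.5],[0,0,0,0,0,0,0.5],[0,0,0,0,0,0,0.5]]])

```text
time: 14.0
ee_pos: [0.4403, 0.0417, 0.2221]
eef_rot: [0.715, 0.7, -0.0, -0.0]
ft_force: [-0.4, -0.2, 0.1]
width: 0.0435
grip_force: 0.0
```

Run:
```python
from h import *
togo([.442,.043,.0705])
im=save("wrist","w3")
for p in r.place_of("wrist","lid_handle")[:2]: print(p,atz("wrist",p["at"],.0895).round(4))
```

```text
t 14.0 pos [0.4403 0.0417 0.2221] togo [0.0014 0.0017 0.1516] yawY -1.5919 zdir [-0.001  0.    -1.   ] F [-0.4 -0.2  0.1] w 0.0435 grip 0.0 q [-0.56 -0.1   0.34  1.93  0.03  1.3  -0.25]
{'at': [284.4, 192.1], 'conf': 0.62} [0.4436 0.0403 0.0895]
```

View pics/w3.png

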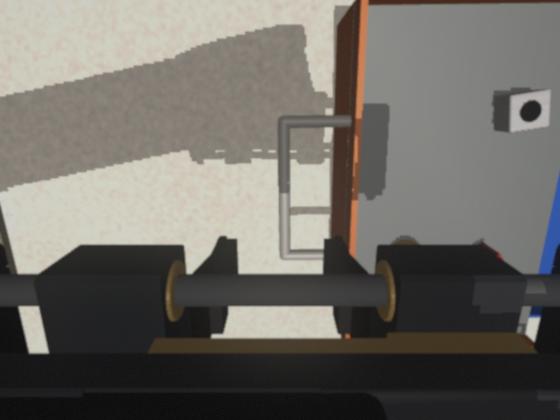

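The bar is at column 284, rows 118–256, between the open fingers. I'll descend and close.

>>> drive_tool(moves=[[[0,0.002,0.02,0,0,0,0.5],[0,0,0.02,0,0,0,0.5],[0,0,0.02,0,0,0,0.5],[0,0,0.02,0,0,0,0.5],[0,0,0.02,0,0,0,0.5],[0,0,0.02,0,0,0,0.5],[0,0,0.015,0,0,0,0.5],[0,0,0.01,0,0,0,0.5],[0,0,0.006,0,0,0,0.5],[0,0,0,0,0,0,0.5]]], squeeze=20)

```text
time: 15.1
ee_pos: [0.4426, 0.0422, 0.0711]
eef_rot: [0.715, 0.699, -0.0, -0.0]
ft_force: [0.0, -0.5, 0.7]
width: 0.043
grip_force: 0.0
```

>>> drive_tool(moves=[[[0,0,0,0,0,0,0.3],[0,0,0,0,0,0,0.2],[0,0,0,0,0,0,0.1],[0,0,0,0,0,0,0],[0,0,0,0,0,0,0],[0,0,0,0,0,0,0],[0,0,0,0,0,0,0],[0,0,0,0,0,0,0]]])

```text
time: 15.9
ee_pos: [0.4437, 0.0424, 0.0718]
eef_rot: [0.715, 0.699, 0.001, 0.001]
ft_force: [4.6, 0.4, -1.9]
width: 0.0089
grip_force: 20.0
```

Run:
```python
from h import *
togo([.442,.043,.0705])
s=r.read_state();p=np.array(s["ee_pos"])
# absolute arc, TCP offsets in (along box x, z) from the shut pose; hinge: bar at (-.235,+.004)
for d in [0,4,8,12,16,20,24,28,32,36,40,44,48,52,56,58,60]:
    a=np.radians(d);x=-.235*np.cos(a)+.004*np.sin(a)+.235;z=.235*np.sin(a)+.004*np.cos(a)-.004
    print(d,round(x*1000,1),round(z*1000,1))
```

```text
t 15.9 pos [0.4437 0.0424 0.0718] togo [ 0.0006 -0.0017  0.0013] yawY -1.5927 zdir [ 0.002  0.    -1.   ] F [ 4.6  0.4 -1.9] w 0.0089 grip 20.0 q [-0.54  0.08  0.36  2.11 -0.04  0.96 -0.18]
0 0.0 0.0
4 0.9 16.4
8 2.8 32.7
12 6.0 48.8
16 10.2 64.6
20 15.5 80.1
24 21.9 95.2
28 29.4 109.9
32 37.8 123.9
36 47.2 137.4
40 57.6 150.1
44 68.7 162.1
48 80.7 173.3
52 93.5 183.6
56 106.9 193.1
58 113.9 197.4
60 121.0 201.5
```

>>> drive_tool(moves=[[[0,0.001,-0.008,0,0,0,0],[0,0.001,-0.0084,0,0,0,0],[0,0.001,-0.0082,0,0,0,0],[0,0.001,-0.0081,0,0,0,0],[0,0.0015,-0.0081,0,0,0,0],[0,0.0017,-0.008,0,0,0,0],[0,0.002,-0.008,0,0,0,0],[0,0.0022,-0.0078,0,0,0,0],[0,0,0,0,0,0,0]]])

```text
time: 16.8
ee_pos: [0.4537, 0.0422, 0.1369]
eef_rot: [0.715, 0.699, -0.0, -0.001]
ft_force: [-6.4, 2.5, -1.0]
width: 0.0094
grip_force: 20.0
```

Run:
```python
from h import *
togo([.443+.0102,.043,.0718+.0646])
```

```text
t 16.8 pos [0.4537 0.0422 0.1369] togo [ 0.0008 -0.0006  0.0005] yawY -1.5927 zdir [-0.002  0.    -1.   ] F [-6.4  2.5 -1. ] w 0.0094 grip 20.0 q [-0.55  0.02  0.36  2.01 -0.01  1.11 -0.2 ]
```

>>> drive_tool(moves=[[[0,0.0003,-0.0039,0,0,0,0],[0,0.0013,-0.0039,0,0,0,0],[0,0.0013,-0.0039,0,0,0,0],[0,0.0014,-0.0038,0,0,0,0],[0,0.0015,-0.0038,0,0,0,0],[0,0.0016,-0.0038,0,0,0,0],[0,0.0016,-0.0038,0,0,0,0],[0,0.0017,-0.0037,0,0,0,0],[0,0.0018,-0.0037,0,0,0,0],[0,0.0019,-0.0037,0,0,0,0]]])

```text
time: 17.8
ee_pos: [0.4683, 0.042, 0.1743]
eef_rot: [0.715, 0.699, -0.0, -0.001]
ft_force: [-4.4, 3.3, -0.0]
width: 0.0091
grip_force: 20.0
```

>>> drive_tool(moves=[[[0,0.0019,-0.0037,0,0,0,0],[0,0.0019,-0.0036,0,0,0,0],[0,0.002,-0.0036,0,0,0,0],[0,0.0021,-0.0035,0,0,0,0],[0,0.0021,-0.0035,0,0,0,0],[0,0.0022,-0.0035,0,0,0,0],[0,0.0022,-0.0034,0,0,0,0],[0,0.0023,-0.0034,0,0,0,0],[0,0.0024,-0.0034,0,0,0,0],[0,0.0025,-0.0033,0,0,0,0]]])

```text
time: 18.8
ee_pos: [0.4892, 0.0418, 0.2094]
eef_rot: [0.715, 0.699, -0.001, -0.001]
ft_force: [-10.9, 4.0, 5.0]
width: 0.0091
grip_force: 20.0
```

Run:
```python
from h import *
togo([.443+.0472,.043,.0718+.1374])
```

```text
t 18.8 pos [0.4892 0.0418 0.2094] togo [0.0012 0.001  0.0002] yawY -1.5923 zdir [-0.003  0.001 -1.   ] F [-10.9   4.    5. ] w 0.0091 grip 20.0 q [-0.54  0.03  0.38  1.84 -0.01  1.27 -0.18]
```

>>> drive_tool(moves=[[[0.0007,0.0005,-0.0045,0,0,0,0],[0,0.002,-0.0033,0,0,0,0],[0,0.0026,-0.0032,0,0,0,0],[0,0.0026,-0.0031,0,0,0,0],[0,0.0026,-0.0031,0,0,0,0],[0,0.0028,-0.003,0,0,0,0],[0,0.0028,-0.003,0,0,0,0],[0,0.0028,-0.003,0,0,0,0],[0,0.0029,-0.0029,0,0,0,0],[0,0.0029,-0.0029,0,0,0,0]]])

```text
time: 19.8
ee_pos: [0.516, 0.0415, 0.241]
eef_rot: [0.715, 0.699, 0.001, 0.001]
ft_force: [4.2, 4.0, -6.7]
width: 0.0091
grip_force: 20.0
```

Run:
```python
from h import *
togo([.443+.0746,.043,.0718+.1678])
```

```text
t 19.8 pos [0.516  0.0415 0.241 ] togo [0.0016 0.0016 0.0014] yawY -1.5928 zdir [ 0.002 -0.    -1.   ] F [ 4.2  4.  -6.7] w 0.0091 grip 20.0 q [-0.54  0.07  0.39  1.74 -0.03  1.34 -0.16]
```

>>> drive_tool(moves=[[[0.0007,0.003,-0.0028,0,0,0,0],[0,0.003,-0.0027,0,0,0,0],[0,0.0031,-0.0026,0,0,0,0],[0,0.0032,-0.0026,0,0,0,0],[0,0.0033,-0.0026,0,0,0,0],[0,0.0033,-0.0025,0,0,0,0],[0,0.0033,-0.0024,0,0,0,0],[0,0.0034,-0.0024,0,0,0,0],[0,0.0034,-0.0023,0,0,0,0],[0,0,0,0,0,0,0]]])

```text
time: 20.8
ee_pos: [0.544, 0.0414, 0.2647]
eef_rot: [0.715, 0.699, 0.0, 0.0]
ft_force: [-3.3, -0.4, 2.4]
width: 0.0093
grip_force: 20.0
```

Run:
```python
from h import *
togo([.443+.105,.043,.0718+.1907])
im=save("side","s3",(200,110,400,260),4)
```

```text
t 20.8 pos [0.544  0.0414 0.2647] togo [0.0017 0.004  0.0022] yawY -1.593 zdir [ 0.  0. -1.] F [-3.3 -0.4  2.4] w 0.0093 grip 20.0 q [-0.52  0.13  0.4   1.63 -0.05  1.39 -0.14]
```

View pics/s3.png

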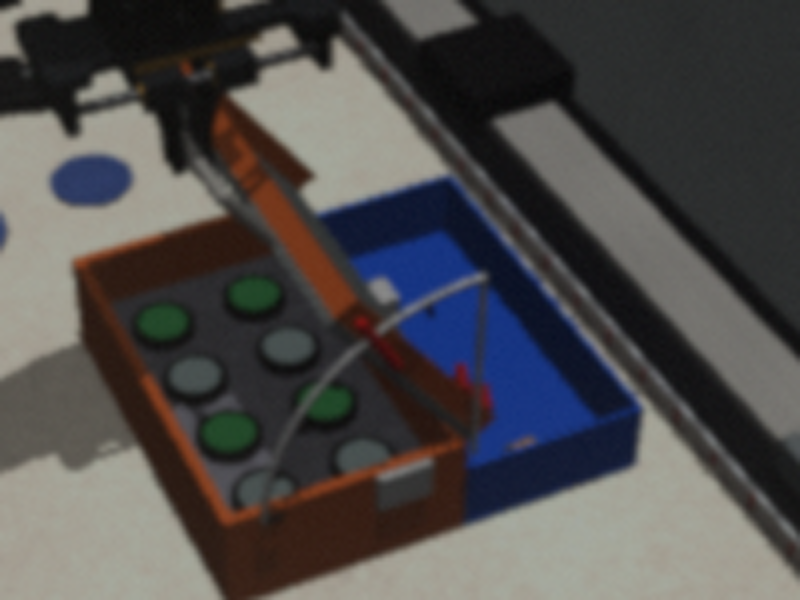

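The parts lie in the bin: clamp (380,290), bracket (475,385), collar (520,440). The lid is at about 55.5°, so I'll do the last 4.5° and then check the angle.

>>> drive_tool(moves=[[[0,0.0031,-0.0021,0,0,0,0],[0,0.0031,-0.002,0,0,0,0],[0,0.0032,-0.002,0,0,0,0],[0,0.0032,-0.0019,0,0,0,0],[0,0.003,-0.0017,0,0,0,0],[0,0,0,0,0,0,0],[0,0,0,0,0,0,0]]])

```text
time: 21.55
ee_pos: [0.5595, 0.0412, 0.2745]
eef_rot: [0.715, 0.699, 0.0, -0.0]
ft_force: [-5.0, 0.2, 6.4]
width: 0.0092
grip_force: 20.0
```

Run:
```python
from h import *
togo([.443+.121,.043,.0718+.2015])
s=r.read_state(); z=s["ee_pos"][2]+.019-.0855
print([round(float(np.degrees(np.arcsin((z-o)/.23503)))-.98,2) for o in (0,.0013)])
i=r.camera_info("side"); im=r.camera("side"); S=6; x0,y0=235,120
big=cv2.resize(im[y0:y0+100,x0:x0+133,::-1],None,fx=S,fy=S,interpolation=cv2.INTER_CUBIC)
yaw=-.0215; c=np.array([.6765,.038,.0855]); X=np.array([np.cos(yaw),np.sin(yaw),0]);Y=np.array([-np.sin(yaw),np.cos(yaw),0]);Zv=np.array([0,0,1.])
def pr(P): return cv2.projectPoints(np.array(P,float).reshape(-1,3),np.array(i["rvec"]),np.array(i["tvec"]),np.array(i["mtx"],float),None)[0].reshape(-1,2)
for ang,col in ((55,(255,0,255)),(60,(0,255,0)),(65,(0,255,255))):
    a=np.radians(ang); u=-np.cos(a)*X+np.sin(a)*Zv; n=np.sin(a)*X+np.cos(a)*Zv
    pts=pr([c-.15*Y+t*u+h*n for t,h in ((0,0),(.18,0),(.18,.026),(0,.026))])
    q=((pts-[x0,y0])*S).astype(int); cv2.polylines(big,[q],True,col,1)
cv2.imwrite("pics/s4.png",big)
for p in r.place_of("side","lid_handle")[:2]: print(p, [(g,pr([c+.235*(-np.cos(np.radians(g))*X+np.sin(np.radians(g))*Zv)+.004*(np.sin(np.radians(g))*X+np.cos(np.radians(g))*Zv)]).round(1).tolist()) for g in (55,60,65)])
```

```text
t 21.55 pos [0.5595 0.0412 0.2745] togo [0.0019 0.0044 0.0012] yawY -1.5927 zdir [ 0.  0. -1.] F [-5.   0.2  6.4] w 0.0092 grip 20.0 q [-0.51  0.17  0.41  1.57 -0.07  1.41 -0.12]
[61.25, 60.58]
{'at': [252.0, 138.5], 'conf': 0.75} [(55, [[246.4, 144.9]]), (60, [[252.5, 139.8]]), (65, [[259.0, 135.1]])]
```

View pics/s4.png

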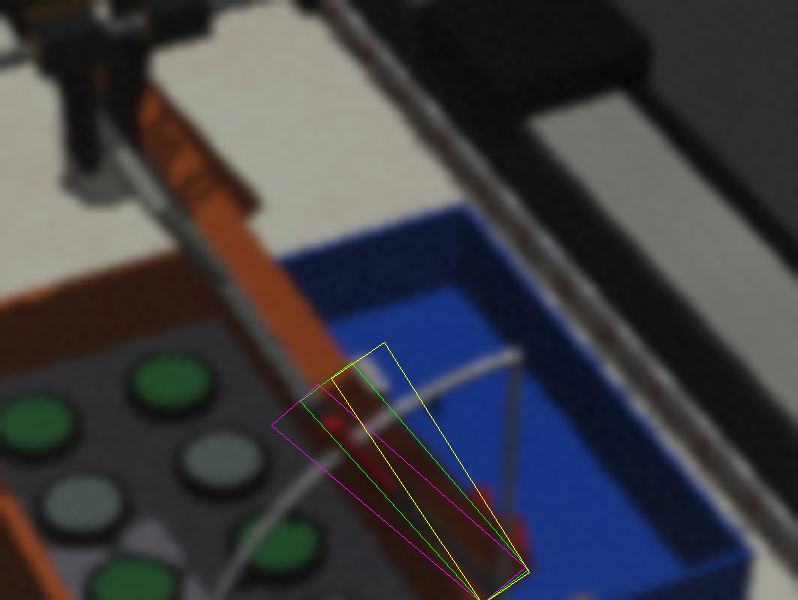

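The green 60° overlay matches the lid's right edge: rim corner at (350,362), plate corner at (302,402). The red mark lies alongside at (333,424). Next I check the parts, the barrel and the bystanders.

Run:
```python
from h import *
im=save("top","t5",(140,140,340,290),4)
for q,z in dict(clamp=.003,collar=.003,bracket=.003,barrel=.004).items():
  for p in r.place_of("top",q)[:2]: print(q,np.round(p["at"],1),round(p["conf"],2),atz("top",p["at"],z).round(3))
s=r.read_state();print(s["time"],s["ee_pos"],s["ft_force"],s["grip_force"])
```

```text
clamp [249.4 185.4] 0.59 [0.712 0.107 0.003]
collar [310.3 183.6] 0.38 [ 0.721 -0.092  0.003]
collar [269.6 195.7] 0.22 [0.679 0.04  0.003]
bracket [120.4 233.9] 0.71 [0.544 0.525 0.003]
bracket [283.8 182.7] 0.38 [ 0.723 -0.006  0.003]
barrel [170.6 265.1] 0.6 [0.446 0.357 0.004]
barrel [272.1 195.3] 0.44 [0.68  0.032 0.004]
21.9 [0.5594315  0.04116976 0.27441713] [-6.03231944 -0.61919774  5.19269811] 20.01157522201538
```

View pics/t5.png

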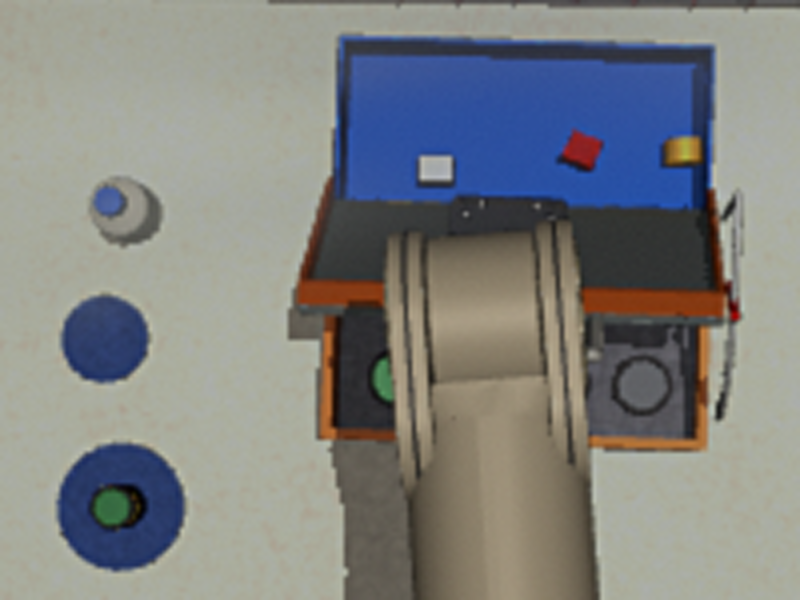

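The clamp (435,168), bracket (580,150) and collar (683,150) are all in the bin. The barrel stands on the large pad at (115,507), and the lid is held. I'm handing the job in.

```bash
python3 -c "
from bench import r
print(r.close_job())"
```

```text
the job is handed in; nothing more can be done
None
```

The barrel stands upright on the 104 mm blue pad, all three loose parts are in the bin, and the arm was still holding the lid at about 60° when I handed the job in at about 22 s.

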